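# Unpin the amplifier's carriage, park the pin, bring the carriage forward

## Task

Bring the finned amplifier module forward for splicing: draw the locking pin of the carriage it sits on and park that pin upright in the notch of the bracket beside the fixture, fully in, with its flange flat on the plate, and let go. Then pull that carriage all the way forward to its front stop, with the module still on it. Leave the other carriage locked, with its pin fully home, and everything else on the bench where it is.

Things in the scene. Friction and masses are not known exactly. Their poses are not given: they have to be found in the camera images.
- fixture: Fixed aluminium fixture, base plate 370 x 310 x 12 mm (x -125 to +245 mm). Origin on the table; x points away from its front, z up. Two bays, at y = +65 mm (left) and y = -65 mm (right), each with a sliding carriage and a steel bore block (50 mm wide along y, top face square to the bore) between two cheeks 75 mm high, 70 mm apart over their outsides.
- lightbar (a point): Centre of the underside of the fixture's LED light bar, which crosses above both bays: fixture x -10 to +50 mm, z 200 to 230 mm (lamp strip down to 197), on posts 12 x 30 mm at y = +-147 mm. It hangs close over the pins: they must be taken with the tool tilted about along the pin, the gripper's body on the robot's side.
- module: Amplifier module, grey box 100 x 80 mm with upright dark cooling fins, 45 mm high. Rests on the deck of one of the two carriages, either one. Origin: centre of its underside.
- cassette: Flat splice cassette, 100 x 80 x 10 mm with two round white reels on top; rests on the other carriage. Origin: centre of its underside.
- pin_left: Locking pin that starts in the left (+y) bay's bore: round, steel shank 14 mm dia x 75 mm, flange 34 mm dia x 5 mm, round black grip 24 mm dia x 55 mm above it. Origin: centre of the flange's underside; +z along the grip. At the start +z leans 35 deg from vertical towards the fixture's -x, the flange on the bore's mouth.
- pin_right: Locking pin that starts in the right (-y) bay's bore: round, steel shank 14 mm dia x 75 mm, flange 34 mm dia x 5 mm, round black grip 24 mm dia x 55 mm above it. Origin: centre of the flange's underside; +z along the grip. At the start +z leans 35 deg from vertical towards the fixture's -x, the flange on the bore's mouth.
- bore_left (a point): Centre of the mouth of the left bay's bore, 85 mm above the table. The bore (16 mm dia, 36 mm deep, through) leans 35 deg from vertical: outwards it points along (-0.574, 0, 0.819) in the fixture frame. The pin's tip reaches on below it and blocks the carriage.
- bore_right (a point): The same for the right bay.
- carriage_left (a joint): Travel of the left carriage (m): 0 at the back, where it starts; 0.060 at its front stop, towards the fixture's -x. Blocked by its pin; about 2 N of friction.
- carriage_right (a joint): The same for the right carriage.
- pull_left (a point): Centre of the top edge of the left carriage's black upright pull tab: 12 mm thick along the fixture's x, 50 mm wide along y, from 16 to 66 mm above the table, at the front of the fixture.
- pull_right (a point): The same for the right carriage.
- deck_left (a point): Centre of the left carriage's deck, where its load rests (25 mm above the table).
- deck_right (a point): The same for the right carriage.
- bracket: Fixed steel parking bracket beside the fixture, either side: level notched plate 80 mm wide, 12 thick, top 130 above the table, x -35 to +47 mm; column at x 34 to 46; foot plate 10 high, x -15 to +70. The notch is a slot open to the bracket's -x, 18 mm wide (28 over its first 15 mm), blind end at x = +10. Origin on the table under the notch's seat.
- notch (a point): Seat of the notch, on the plate's top face 10 mm before the blind end (and 35 mm from the plate's front edge); axes as the bracket's. A parked pin stands upright here with its flange on the plate and its shank hanging through the slot.
- bottle: Bystander: white bottle, 60 mm dia, 150 mm high, upright. Origin: underside.
- jar: Bystander: amber jar, 68 mm dia, 85 mm high, upright. Origin: underside.
- screwdriver: Bystander: screwdriver, 170 mm long, lying along its x.
- wrench: Bystander: wrench, 150 mm long, lying flat along its x.
- tape: Bystander: roll of tape lying flat, 76 mm dia, 18 mm high. Origin: underside.
- cleaner: Bystander: connector cleaner case, 90 x 45 x 18 mm. Origin: underside.
- bitcup: Bystander: small steel cup of screw bits, 26 mm dia, 50 mm high, standing loose on the fixture's base plate between the two pull tabs. Origin: underside.
- spool: Bystander: fixed fibre spool standing on its end on the side of the fixture away from the bracket, 90 mm dia, 60 mm high. Origin: underside.
Not all that is in view belongs to the job. Leave any yellow look-alike of the pin_left alone. Leave any blue look-alike of the pin_right alone.

How it is judged:
By the outcome, as a careful person would: the job done as asked, in the order asked, and still so for the second after the job is handed in, with the robot touching nothing.
It also fails if it takes over 58 s, if anything falls off the work surface, if the arm or the gripper's body presses on something with over 40 N, if the wrist force passes 120 N, or if a joint passes its speed limit or range.

## Robot

A 6-joint arm with a two-finger parallel gripper is mounted at the origin on the work surface. World frame = base frame: x ahead of the robot, y to its left, z up, the work surface at z = 0. Lengths are in mm, angles in rad, forces in N, time in s.
With the tool pointing down it reaches from about 300 to 775 mm from the base axis. Payload 14.6 kg.
Tool frame: the origin (TCP) lies on the mounting face of the last link; the fingertips stand 199 mm ahead of it and the grasp point (between the pads) lies 180 mm ahead of it; z points along the fingers, y is the line along which they close (so a half turn about z gives the same grasp; the last joint's range is limited). The gripper opens to 94 mm and grips with 3 to 60 N. Pads are 16 mm wide; open, the fingers measure 119 mm over their backs; the gripper's body (75 mm by 177 mm) begins 78 mm behind the grasp point.
Start: joints at [-1.286, 0.3, 1.521, -0, 1.321, -0.067], TCP at [189.516, -516.308, 404.646] pointing down, gripper open.
Joint ranges: [-3.03, 3.03], [-0.79, 2.21], [0.23, 2.52], [-1.04, 4.18], [0, 3.07], [-2.55, 2.55]. Speed limits (rad/s): [2.22, 2.22, 2.57, 3.14, 3.14, 3.14].

## Interface

Orientations are given as [roll, pitch, yaw] about the fixed x, y, z axes, in that order (R = Rz(yaw) Ry(pitch) Rx(roll)).
In Python, from cell import manip gives the robot as it stands. The module is installed in compiled form; this text tells all that it offers.
- The arm moves only by the shell command python3 -m creep 'ROWS' [FORCE]. ROWS is a JSON object of lists of equal length, an entry for each row: "slide": the shift along the world's x, y, z in cm, a list of three; "turn": the turn about the world's z in rad; "claw": the opening, from 0 (shut) to 1 (fully open). A call has 1 to 8 rows; each row shifts and turns the commanded pose from where the row before left it; what a row does not reach is not made up. A row lasts 1/8 s, in which the tool goes at most 62.5 mm and 10.7 degrees, less where a joint would pass 70% of its speed; a pose out of reach is approached as far as the arm can. A call with a gripper value outside its range is refused whole. The fingers move at their own pace and stop on an object; FORCE is the grip in N (left out, the last holds). Time passes only in rows, so rows that do not move let the fingers close. It gives the time, the measured TCP pose, the force, the opening and the grip force at its end, in the units of the state.
- manip.read_state(): the state, without advancing time (a new reading comes with each control period).
- manip.camera(name): name is "scene" or "side" or "wrist"; returns (picture, depth): 384x512x3 uint8, red, green, blue; 384x512 float32, mm along the optical axis (not along the pixel's ray), 0 where there is no reading.
- manip.calibration(name): a dict with "intrinsics" (3x3 intrinsics, pixels), "pose" (4x4, takes a point from camera to world coordinates). Camera axes: x right, y up, looking along -z (the intrinsics and any distortion apply to the point x, -y, -z); pixel columns grow to the right and rows downward; lengths in mm; the calibration is good to about 2 mm. A picture is of the moment at which its call begins: read the wrist's pose just before it. calibration takes no time and is no camera call; for the wrist camera it gives the pose at the moment of the call.
- manip.sign_off(): hands the job in; it is judged then, once.
Trained networks look in the newest picture that a camera, given by its name, has taken for a name from the list of things; names that differ only in an ending like _2 or _b are one class to them, and where a whole thing is asked for, a point or a joint stands for the part that bears it (a point fixed in the world has none). Each returns a list of dicts, best first, with "score" (0 to 1); they miss things now and then, are a little off and sometimes report something else, mostly with a low value. They report only what shows in the picture. A call takes as long as a camera call. They do not tell look-alikes from the thing itself.
- manip.cut_out(query, camera): "mask" (384x512 bool, what is visible of it) and "position" ([column, row] in pixels, amid what is visible of it).
The state is a dict: "clock": time; "joints": joint angles; "qd": joint speeds; "effort": joint torques, N m; "eef_pos": TCP position; "eef_rot": TCP orientation; "wrist_force": force on the tool from outside, world axes, zero at the start; "moment": the same for the moment, N m; "finger_gap": finger opening in mm; "finger_force": force on a finger pad.
Only numpy, scipy, OpenCV 4.12 (cv2) and the standard library are available. Lean on these libraries where they do the work, as an engineer would, in place of code of your own. Each camera call takes 0.05 s, during which the arm holds its last target. There are 200 camera calls.

## Working session

There is one attempt and no reset: what is moved stays moved. The work goes in short steps, Python scripts to look and compute and a shell command to move; the robot and the scene stay as the last step left them, time stands still between calls to the robot, and variables do not carry over. Pictures are saved under pics/ and viewed, at most 10 in all, crops included, and the job is handed in when it is done.

```bash
mkdir -p pics; ls
cat > h.py <<'E'
import numpy as np, cv2
from cell import manip
def shot(cam,name=None):
    p,d=manip.camera(cam)
    if name: cv2.imwrite(f'pics/{name}.png',p[:,:,::-1])
    return p,d
def unproj(cam,d,us,vs,c=None):
    c=c or manip.calibration(cam); K=np.array(c['intrinsics']);T=np.array(c['pose'])
    us=np.asarray(us,float);vs=np.asarray(vs,float)
    z=d[vs.astype(int),us.astype(int)]
    P=np.stack([(us-K[0,2])/K[0,0]*z,-(vs-K[1,2])/K[1,1]*z,-z],-1)
    return P@T[:3,:3].T+T[:3,3]
def proj(cam,X):
    c=manip.calibration(cam);K=np.array(c['intrinsics']);T=np.array(c['pose'])
    p=(np.atleast_2d(X)-T[:3,3])@T[:3,:3]
    return np.stack([K[0,2]+K[0,0]*p[:,0]/-p[:,2],K[1,2]-K[1,1]*p[:,1]/-p[:,2]],-1)
E
python3 - <<'E'
from h import *
print(manip.read_state())
print({k:v for k,v in manip.calibration('scene').items()})
print({k:v for k,v in manip.calibration('side').items()})
for c in ['scene','side']:
    p,d=shot(c); np.save(f'pics/{c}0.npy',d); cv2.imwrite(f'pics/{c}0.png',p[:,:,::-1])
    for q in ['module','cassette','pin_left','lightbar','bracket','pull_left','carriage_left','bottle','jar','spool','bitcup']:
        r=manip.cut_out(q,c)
        for o in r[:4]:
            v,u=np.nonzero(o['mask']); P=unproj(c,d,u,v); P=P[d[v,u]>0]
            print(c,q,round(o['score'],2),np.round(o['position']),len(u),np.round(np.median(P,0)) if len(P) else None)
a=cv2.imread('pics/scene0.png');b=cv2.imread('pics/side0.png')
E
```

```text
pics
{'clock': 0.0, 'joints': array([-1.28560382e+00,  3.00458051e-01,  1.52159498e+00, -4.90699081e-05,
        1.32071420e+00, -6.65805747e-02]), 'qd': array([-0.00029443, -0.00161666,  0.00192758,  0.00061695, -0.00069954,
        0.00089934]), 'effort': array([-7.82476745e-04, -5.31814992e+01, -3.52735662e+01,  7.07678357e-02,
        2.43098818e-02, -8.69456562e-05]), 'eef_pos': array([ 189.50253581, -516.2803894 ,  404.08747799]), 'eef_rot': array([-3.14041752e+00, -3.07224533e-05,  3.51785233e-01]), 'wrist_force': array([0.11564549, 0.67975199, 0.0306453 ]), 'moment': array([ 0.00511427,  0.02850745, -0.01824166]), 'finger_force': 0.0, 'finger_gap': 94.14050743372827}
{'intrinsics': array([[380.58471193,   0.        , 252.76208055],
       [  0.        , 380.58471193, 184.69501209],
       [  0.        ,   0.        ,   1.        ]]), 'pose': array([[ 4.65430629e-01, -4.95355618e-01,  7.33482884e-01,
         1.46786323e+03],
       [ 8.84813520e-01,  2.80908067e-01, -3.71746812e-01,
        -4.53821796e+02],
       [-2.18943877e-02,  8.22017925e-01,  5.69040566e-01,
         
[... 1653 characters left out ...]
.] 715 [ 701. -106.   24.]
side pin_left 0.58 [220. 139.] 69 [455. 468.  27.]
side pin_left 0.44 [279. 196.] 122 [619.  41. 117.]
side lightbar 0.43 [332. 324.] 720 [ 682. -387.   79.]
side lightbar 0.42 [312. 247.] 955 [ 705. -109.   24.]
side bracket 0.85 [270. 320.] 1544 [ 523. -370.  126.]
side pull_left 0.7 [315. 218.] 453 [736.  14.  24.]
side carriage_left 0.8 [313. 219.] 486 [734.  27.  24.]
side bottle 0.76 [283. 146.] 386 [683. 334.  83.]
side jar 0.84 [331. 324.] 789 [ 681. -386.   74.]
side jar 0.64 [281. 231.] 157 [602. -87. 113.]
side spool 0.81 [240. 163.] 558 [529. 310.  55.]
side bitcup 0.68 [268. 222.] 98 [567. -12.  44.]
side bitcup 0.37 [313. 245.] 916 [ 703. -102.   24.]
```

View pics/scene0.png

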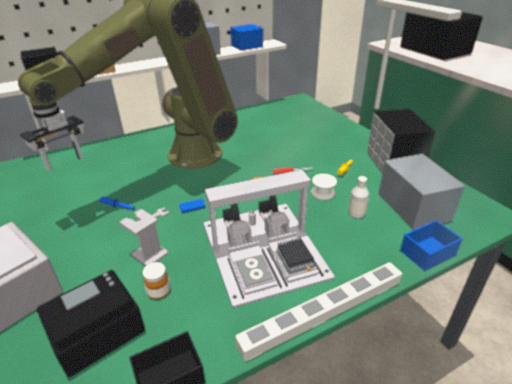

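View pics/side0.png

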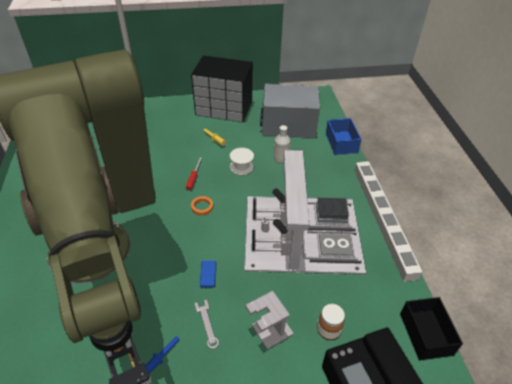

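The scene picture shows the finned module on the left (+y) carriage at about (295,255), with the cassette on the right one at (252,272). The pin to draw is therefore the left black one at (274,210). There are two look-alikes: blue at (115,203) and yellow at (344,168). The side picture shows the bracket at (270,320) with its notch open to the left. Next I'll fit the fixture and bracket from depth.

Run:
```python
from h import *
V,U=np.mgrid[0:384,0:512]
for c in ['scene','side']:
    d=np.load(f'pics/{c}0.npy'); P=unproj(c,d,U.ravel(),V.ravel()); P=P[d.ravel()>0]
    def rect(m,n):
        Q=P[m][:,:2].astype(np.float32); r=cv2.minAreaRect(Q); print(c,n,len(Q),np.round(r[0],1),np.round(r[1],1),round(r[2],2),'z',round(np.median(P[m][:,2]),1))
    b=(abs(P[:,0]-660)<100)&(abs(P[:,1]+30)<220)
    rect(b&(abs(P[:,2]-230)<6),'bartop')
    k=(abs(P[:,0]-540)<80)&(abs(P[:,1]+360)<80)
    rect(k&(abs(P[:,2]-130)<6),'brk')
    rect((abs(P[:,0]-680)<260)&(abs(P[:,1]+35)<205)&(abs(P[:,2]-12)<4),'base')
    rect((abs(P[:,0]-580)<60)&(abs(P[:,1]+35)<140)&(abs(P[:,2]-66)<4),'tabs')
im=cv2.imread('pics/side0.png')
cv2.imwrite('pics/c1.png',cv2.resize(im[150:370,190:400],None,fx=2.7,fy=2.7,interpolation=cv2.INTER_CUBIC))
```

```text
scene bartop 1364 [650.  -22.2] [310.1  65.5] 80.94 z 230.8
scene brk 468 [ 511.1 -362.5] [86.7 82.7] 22.53 z 130.8
scene base 3003 [686.8 -28.5] [310.2 375.4] 80.68 z 13.0
scene tabs 54 [580.6 -48.7] [246.2 118.3] 87.71 z 65.8
side bartop 1499 [648.6 -23.4] [314.3  60.1] 80.61 z 228.6
side brk 820 [ 511.8 -363. ] [83.4 84.1] 22.19 z 128.8
side base 2794 [688.7 -20.2] [371.9 396.9] 86.7 z 11.2
side tabs 99 [577.9 -44.8] [116.4 262.3] 0.95 z 64.9
```

View pics/c1.png

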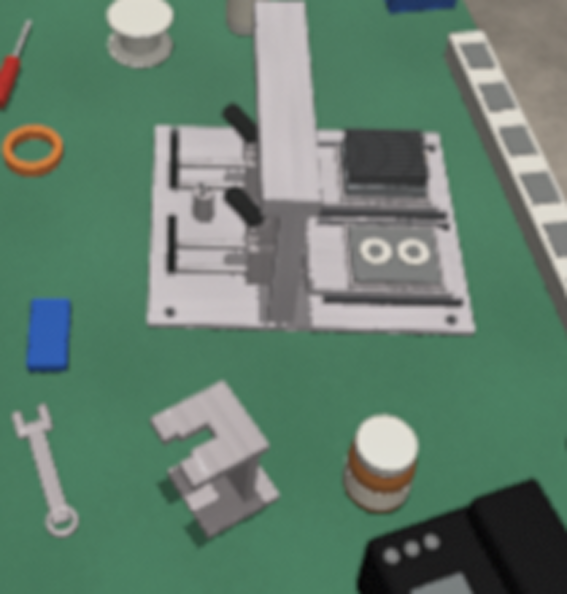

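```bash
python3 -m creep '{"slide":[[0,0,5],[0,0,5],[0,0,5],[0,0,5]],"turn":[0.1,0.1,0.1,0.1],"claw":[1,1,1,1]}'
```

```text
clock: 1.7
eef_pos: [189.4, -516.0, 606.4]
eef_rot: [3.141, 0.0, 0.755]
wrist_force: [-1.0, 0.2, -0.7]
finger_gap: 94.1
finger_force: 0.0
```

The enlarged crop confirms it. The black pin at crop (240,122) is in the same bay as the module at (385,160), and the pin at (243,205) belongs to the cassette bay. The bracket notch opens to the left and down, near (195,445). Rows only turn about z, so I'll see what an out-of-reach command does to the tilt, high in free space.

```bash
python3 -m creep '{"slide":[[2.8,5.1,0],[2.8,5.1,0],[2.8,5.1,0],[2.8,5.1,0],[2.8,5.1,0],[2.8,5.1,0],[2.8,5.1,0],[2.8,5.1,0]],"turn":[-0.08,-0.08,-0.08,-0.08,-0.08,-0.08,-0.08,-0.08],"claw":[1,1,1,1,1,1,1,1]}'; python3 -m creep '{"slide":[[2.8,5.1,0],[2.8,5.1,0],[2.8,5.1,0],[6,0.6,0],[6,0.6,0],[6,0.6,0],[6,0.6,0],[6,0.6,0]],"turn":[0,0,0,0,0,0,0,0],"claw":[1,1,1,1,1,1,1,1]}'; python3 -c "
from h import *
print(manip.read_state()['joints'])"
```

```text
clock: 2.7
eef_pos: [413.9, -106.4, 604.9]
eef_rot: [3.141, -0.001, 0.109]
wrist_force: [-0.1, -0.8, 0.6]
finger_gap: 94.1
finger_force: 0.0
clock: 3.7
eef_pos: [737.3, 68.4, 594.4]
eef_rot: [3.141, -0.015, 0.112]
wrist_force: [55.2, 3.5, 68.4]
finger_gap: 93.8
finger_force: 0.0
[4.30379462e-02 8.61649590e-01 2.33936003e-01 8.97910808e-04
 2.03138223e+00 1.50254723e+00]
```

```bash
python3 -m creep '{"slide":[[0,0,0],[4,0.4,0]],"turn":[0,0],"claw":[1,1]}'; python3 -c "
from h import *
print(manip.read_state()['joints'])";  python3 -m creep '{"slide":[[6,0,0],[6,0,0]],"turn":[0,0],"claw":[1,1]}'; python3 -c "
from h import *
print(manip.read_state()['joints'])"
```

```text
clock: 3.95
eef_pos: [747.0, 69.7, 580.7]
eef_rot: [3.141, -0.038, 0.112]
wrist_force: [0.2, -0.5, 0.3]
finger_gap: 94.1
finger_force: 0.0
[4.40077568e-02 8.79822021e-01 2.34600870e-01 1.90322246e-03
 1.98901910e+00 1.50378995e+00]
clock: 4.2
eef_pos: [775.3, 62.0, 537.8]
eef_rot: [3.139, -0.099, 0.112]
wrist_force: [1.1, -0.6, 0.4]
finger_gap: 94.1
finger_force: 0.0
[0.03219216 0.93666779 0.23459347 0.00539693 1.8716373  1.49297677]
```

Overreaching does tilt the tool outward, and the tilt stays in the pose. I'll keep going to about 35°.

```bash
python3 -m creep '{"slide":[[6,0.5,1],[6,0.5,1],[6,0.5,1],[6,0.5,1]],"turn":[0,0,0,0],"claw":[1,1,1,1]}'; python3 -m creep '{"slide":[[5,0.5,4],[5,0.5,4]],"turn":[0,0],"claw":[1,1]}';python3 -c "
from h import *
print(manip.read_state()['joints'])"
```

```text
clock: 4.7
eef_pos: [807.4, 65.3, 490.8]
eef_rot: [3.135, -0.236, 0.113]
wrist_force: [0.5, -0.2, 0.8]
finger_gap: 94.1
finger_force: 0.0
clock: 4.95
eef_pos: [798.0, 66.3, 523.9]
eef_rot: [3.132, -0.308, 0.113]
wrist_force: [-0.2, 0.2, 0.4]
finger_gap: 93.5
finger_force: 0.0
[0.03597402 0.95859898 0.23461716 0.01410657 1.64080752 1.49808077]
```

```bash
python3 -m creep '{"slide":[[5,0.5,4],[5,0.5,4],[5,0.5,4],[5,0.5,4],[5,0.5,4],[5,0.5,4],[5,0.5,4]],"turn":[0,0,0,0,0,0,0],"claw":[1,1,1,1,1,1,1]}'; python3 -c "
from h import *
print(manip.read_state()['joints'])"; python3 -m creep '{"slide":[[-6,-0.5,0],[-6,-0.5,0]],"turn":[0,0],"claw":[1,1]}'
```

```text
clock: 5.82
eef_pos: [777.7, 69.1, 599.5]
eef_rot: [3.124, -0.561, 0.117]
wrist_force: [-0.4, 0.5, -0.0]
finger_gap: 93.6
finger_force: 0.0
[0.03948936 0.8685178  0.2355913  0.02401061 1.47717398 1.50298657]
clock: 6.08
eef_pos: [711.8, 63.1, 602.8]
eef_rot: [3.125, -0.558, 0.117]
wrist_force: [1.0, 0.7, 2.2]
finger_gap: 94.3
finger_force: 0.0
```

```bash
cat >> h.py <<'E'
from scipy.spatial.transform import Rotation as Ro
F0=np.array([629,-19.5,0]);FY=-0.16
def fx(x,y,z): return F0+Ro.from_euler('z',FY).apply([x,y,z])
def st():
    s=manip.read_state(); R=Ro.from_euler('xyz',s['eef_rot']); d=R.apply([0,0,1]); return s,R,s['eef_pos']+180*d,d
def go(t):  # slide in cm to bring grasp point to t
    s,R,g,d=st(); print('grasp',np.round(g,1),'dir',np.round(d,3),'rot',np.round(s['eef_rot'],3),'need cm',np.round((np.asarray(t)-g)/10,2))
E
python3 -m creep '{"slide":[[-6,0.2,0],[-6,0.2,0],[-6,0.2,0],[-6,0.2,0],[-1,0.2,-6],[0,0,-6],[0,0,-6],[0,0,-6]],"turn":[-0.14,-0.14,0,0,0,0,0,0],"claw":[1,1,1,1,1,1,1,1]}'
python3 - <<'E'
from h import *
p,d=shot('wrist','w1'); s,R,g,dd=st(); go(fx(-0.574*36,65,85+.819*36))
c=manip.calibration('wrist')
for o in manip.cut_out('pin_left','wrist')[:3]:
    v,u=np.nonzero(o['mask']&(d>0)); P=unproj('wrist',d,u,v,c); Q=Ro.from_euler('z',-FY).apply(P-F0)
    print(round(o['score'],2),o['position'],len(u),np.round(np.median(P,0)),'fixture med',np.round(np.median(Q,0),1),np.round(np.percentile(Q,[5,95],axis=0),1).tolist())
E
```

```text
clock: 7.08
eef_pos: [469.5, 73.1, 363.4]
eef_rot: [3.126, -0.56, -0.147]
wrist_force: [1.2, -0.1, -0.5]
finger_gap: 93.7
finger_force: 0.0
grasp [560.6  55.9 202.3] dir [ 0.513 -0.094 -0.853] rot [ 3.123 -0.548 -0.146] need cm [ 5.84 -0.8  -8.78]
0.91 [249.5, 199.0] 1090 [616.  52. 119.] fixture med [-23.9  68.1 119. ] [[-44.2, 55.6, 80.4], [2.9, 80.4, 130.0]]
```

View pics/w1.png

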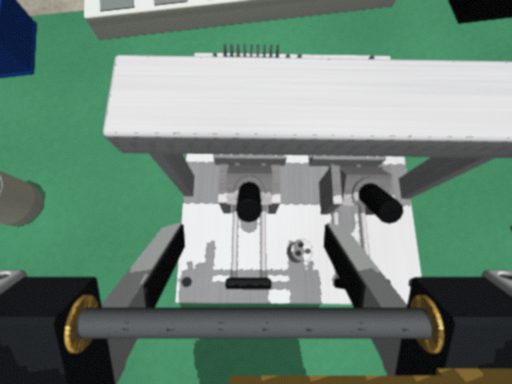

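The wrist view shows the left pin at (249,199), centred between the open fingers. The right pin is at (380,202), outside them, and the bit cup is at (299,250). I'll advance along the pin, close lightly, then firm up.

```bash
python3 -m creep '{"slide":[[1.5,-0.14,-2.2],[1.5,-0.14,-2.2],[1.5,-0.14,-2.2],[1.4,-0.13,-2.2],[0,0,0]],"turn":[0,0,0,0,0],"claw":[1,1,1,1,1]}'
python3 - <<'E'
from h import *
go(fx(-0.574*36,67.5,85+.819*36))
E
python3 -m creep '{"slide":[[0,0,0],[0,0,0],[0,0,0],[0,0,0],[0,0,0],[0,0,0]],"turn":[0,0,0,0,0,0],"claw":[0.4,0.2,0.2,0.2,0.2,0.2]}' 10
```

```text
clock: 7.8
eef_pos: [529.9, 67.5, 277.7]
eef_rot: [3.125, -0.558, -0.147]
wrist_force: [0.1, -1.0, 0.3]
finger_gap: 93.8
finger_force: 0.0
grasp [623.7  50.5 125.1] dir [ 0.521 -0.094 -0.848] rot [ 3.125 -0.558 -0.147] need cm [-0.44 -0.   -1.06]
clock: 8.55
eef_pos: [529.0, 67.6, 276.6]
eef_rot: [3.125, -0.557, -0.147]
wrist_force: [0.2, -0.3, 0.7]
finger_gap: 37.6
finger_force: 0.0
```

```bash
python3 -m creep '{"slide":[[-0.1,0,-0.3],[-0.2,0,-0.6],[0,0,0],[0,0,0],[0,0,0],[0,0,0],[0,0,0]],"turn":[0,0,0,0,0,0,0],"claw":[0.4,0.4,0.3,0.2,0.1,0.1,0.1]}' 10;  python3 -m creep '{"slide":[[0,0,0],[0,0,0],[0,0,0]],"turn":[0,0,0],"claw":[0.1,0.1,0.1]}' 40
```

```text
clock: 9.43
eef_pos: [526.0, 67.6, 267.7]
eef_rot: [3.125, -0.558, -0.147]
wrist_force: [1.9, 2.1, -2.4]
finger_gap: 23.3
finger_force: 10.0
clock: 9.8
eef_pos: [526.0, 67.6, 267.7]
eef_rot: [3.125, -0.558, -0.147]
wrist_force: [2.8, 2.3, -2.8]
finger_gap: 23.7
finger_force: 40.0
```

```bash
python3 -m creep '{"slide":[[-0.57,0.09,0.82],[-0.57,0.09,0.82],[-0.57,0.09,0.82]],"turn":[0,0,0],"claw":[0.1,0.1,0.1]}'; python3 -m creep '{"slide":[[-0.85,0.14,1.23],[-0.85,0.14,1.23],[-0.85,0.14,1.23],[-0.85,0.14,1.23],[-0.85,0.14,1.23]],"turn":[0,0,0,0,0],"claw":[0.1,0.1,0.1,0.1,0.1]}'
```

```text
clock: 10.18
eef_pos: [508.5, 70.3, 292.8]
eef_rot: [3.125, -0.558, -0.147]
wrist_force: [3.0, 2.4, -2.7]
finger_gap: 23.5
finger_force: 40.0
clock: 10.8
eef_pos: [465.7, 77.2, 354.4]
eef_rot: [3.124, -0.557, -0.147]
wrist_force: [0.6, -0.9, -2.6]
finger_gap: 23.6
finger_force: 40.0
```

```bash
python3 -m creep '{"slide":[[-2,0,4],[-3,-2,4],[-3,-3,4],[-3,-3.5,4],[-3,-3.5,2]],"turn":[0,0,0,0,0],"claw":[0.1,0.1,0.1,0.1,0.1]}'; python3 -m creep '{"slide":[[-5,0.7,0],[-5,0.7,0],[-5,0.7,0]],"turn":[0,0,0],"claw":[0.1,0.1,0.1]}';python3 -c "
from h import *
print(manip.read_state()['joints'])"
```

```text
clock: 11.42
eef_pos: [324.4, -43.1, 536.0]
eef_rot: [3.124, -0.56, -0.145]
wrist_force: [1.1, -1.0, -2.7]
finger_gap: 23.4
finger_force: 40.0
clock: 11.8
eef_pos: [181.9, -22.2, 534.8]
eef_rot: [3.125, -0.55, -0.146]
wrist_force: [-88.1, 30.8, 7.7]
finger_gap: 23.5
finger_force: 40.0
[-0.36061228 -0.79076274  2.10022876  0.09924913  1.29047629  1.36001823]
```

```bash
python3 -m creep '{"slide":[[0,0,0]],"turn":[0],"claw":[0.1]}'; python3 -m creep '{"slide":[[-1,0.15,0],[-2,0.3,0]],"turn":[0,0],"claw":[0.1,0.1]}';python3 -c "
from h import *
print(manip.read_state()['joints'])"
```

```text
clock: 11.92
eef_pos: [182.5, -22.7, 534.1]
eef_rot: [3.125, -0.55, -0.148]
wrist_force: [0.8, 0.3, -1.3]
finger_gap: 23.4
finger_force: 40.0
clock: 12.18
eef_pos: [180.3, -20.4, 541.8]
eef_rot: [3.123, -0.538, -0.147]
wrist_force: [0.0, 0.0, -1.6]
finger_gap: 23.6
finger_force: 40.0
[-0.35018425 -0.78989352  2.08303697  0.08846131  1.3175791   1.37353892]
```

```bash
python3 -m creep '{"slide":[[-4,0.6,-1],[-5,0.7,-2]],"turn":[0,0],"claw":[0.1,0.1]}'; python3 -m creep '{"slide":[[-5,0.7,-3],[-5,0.7,-3]],"turn":[0,0],"claw":[0.1,0.1]}';python3 -c "
from h import *
print(manip.read_state()['joints'])"
```

```text
clock: 12.42
eef_pos: [179.2, -12.0, 529.7]
eef_rot: [3.118, -0.483, -0.148]
wrist_force: [-0.7, 0.3, -2.0]
finger_gap: 23.8
finger_force: 40.0
clock: 12.68
eef_pos: [179.8, 8.0, 481.1]
eef_rot: [3.105, -0.424, -0.151]
wrist_force: [0.1, 0.2, -2.3]
finger_gap: 23.1
finger_force: 40.0
[-0.14442892 -0.78955744  2.21071589 -0.04031731  1.29680404  1.5873611 ]
```

```bash
python3 -m creep '{"slide":[[-5,-0.8,-1],[-5,-0.8,-1],[-5,-0.8,-1],[-5,-0.5,-1]],"turn":[0,0,0,0],"claw":[0.1,0.1,0.1,0.1]}';python3 -c "
from h import *
print(manip.read_state()['joints'])"
```

```text
clock: 13.18
eef_pos: [172.7, -23.7, 454.0]
eef_rot: [3.089, -0.311, -0.156]
wrist_force: [0.3, -0.3, -1.2]
finger_gap: 23.6
finger_force: 40.0
[-0.35069799 -0.78938709  2.26477576  0.0075305   1.35116379  1.38369453]
```

```bash
python3 -m creep '{"slide":[[-5,1.2,0],[-5,1.2,0],[-5,0.8,0],[-5,0.8,0],[-5,0.6,0],[-5,0.6,0]],"turn":[0,0,0,0,0,0],"claw":[0.1,0.1,0.1,0.1,0.1,0.1]}';python3 -c "
from h import *
print(manip.read_state()['joints'])"
```

```text
clock: 13.92
eef_pos: [124.8, 91.2, 463.0]
eef_rot: [3.029, -0.173, -0.167]
wrist_force: [1.6, 0.7, -1.5]
finger_gap: 23.5
finger_force: 40.0
[ 0.48290249 -0.7894809   2.24009997 -0.19401283  1.62034371  2.21407085]
```

```bash
cat >> h.py <<'E'
R0=Ro.from_euler('xyz',[3.125,-.557,-.147]); UT=R0.inv().apply(Ro.from_euler('z',FY).apply([-.574,0,.819]))
def pinaxis():
    s,R,g,d=st(); u=R.apply(UT); print('pin axis (est)',np.round(u,3),'tool d',np.round(d,3),'J',np.round(s['joints'],2)); return u
E
python3 -m creep '{"slide":[[3,-3,0],[4,-5,0],[3,-5,0],[1,-5,0],[0,-5,0],[-1,-3,0]],"turn":[0,0,0,0,0,0],"claw":[0.1,0.1,0.1,0.1,0.1,0.1]}';python3 -c "
from h import *
pinaxis()"
```

```text
clock: 14.68
eef_pos: [195.8, -105.0, 463.2]
eef_rot: [3.033, -0.168, -0.166]
wrist_force: [1.1, -0.4, -2.3]
finger_gap: 23.6
finger_force: 40.0
pin axis (est) [-0.2    0.134  0.971] tool d [ 0.146 -0.135 -0.98 ] J [-0.65 -0.61  2.17 -0.02  1.38  1.1 ]
```

```bash
python3 -m creep '{"slide":[[-2,1.2,0],[-2,1.2,0],[-3,1.8,0],[-4.5,2.7,-0.5],[-4.5,2.7,-0.5]],"turn":[0,0,0,0,0],"claw":[0.1,0.1,0.1,0.1,0.1]}';python3 -c "
from h import *
pinaxis()"
```

```text
clock: 15.3
eef_pos: [153.0, -46.3, 457.6]
eef_rot: [3.045, -0.092, -0.174]
wrist_force: [0.6, -0.5, -2.2]
finger_gap: 23.6
finger_force: 40.0
pin axis (est) [-0.128  0.111  0.986] tool d [ 0.073 -0.111 -0.991] J [-0.5  -0.79  2.25 -0.06  1.56  1.25]
```

```bash
python3 -m creep '{"slide":[[-5,0.3,-1],[-5,0.3,-1],[-5,0.3,-1]],"turn":[0,0,0],"claw":[0.1,0.1,0.1]}';python3 -c "
from h import *
pinaxis()"
```

```text
clock: 15.68
eef_pos: [119.4, -99.5, 425.3]
eef_rot: [3.07, -0.015, -0.177]
wrist_force: [-0.8, -1.2, -2.2]
finger_gap: 23.3
finger_force: 40.0
pin axis (est) [-0.057  0.074  0.996] tool d [ 0.002 -0.073 -0.997] J [-0.91 -0.79  2.32 -0.04  1.55  0.84]
```

```bash
python3 -m creep '{"slide":[[-4,2.5,-1],[-4,2.5,-1],[-4,2.5,-1]],"turn":[0,0,0],"claw":[0.1,0.1,0.1]}';python3 -c "
from h import *
pinaxis()"
```

```text
clock: 16.05
eef_pos: [90.3, -115.2, 382.5]
eef_rot: [3.115, 0.051, -0.182]
wrist_force: [0.1, 0.2, -2.2]
finger_gap: 23.2
finger_force: 40.0
pin axis (est) [-0.     0.018  1.   ] tool d [-0.055 -0.017 -0.998] J [-1.13 -0.79  2.42 -0.06  1.52  0.63]
```

```bash
python3 -m creep '{"slide":[[3,-2.5,0.5],[4.3,-3.5,0],[4.5,-3.7,0],[4.5,-3.7,0],[4.5,-3.7,0],[4.5,-3.7,0],[4.5,-3.7,0],[3.5,-3,0]],"turn":[0,0,0,0,0,0,0,0],"claw":[0.1,0.1,0.1,0.1,0.1,0.1,0.1,0.1]}';  python3 -m creep '{"slide":[[0,0,0]],"turn":[0],"claw":[0.1]}';python3 - <<'E'
from h import *
go([422,-399,180]); pinaxis()
for c in ['side','scene']:
    p,d=shot(c); im=p[:,:,::-1]
    q=proj(c,[470,-380,130])[0].astype(int)
    cr=im[max(0,q[1]-80):q[1]+70,max(0,q[0]-100):q[0]+70]
    cv2.imwrite(f'pics/{c}2.png',cv2.resize(cr,None,fx=3,fy=3,interpolation=cv2.INTER_CUBIC)); print(c,q)
a=cv2.imread('pics/side2.png');b=cv2.imread('pics/scene2.png')
h=min(a.shape[0],b.shape[0]); cv2.imwrite('pics/two2.png',cv2.resize(np.hstack([a[:h],b[:h]]),(800,int(800*h/(a.shape[1]+b.shape[1])))))
E
```

```text
clock: 17.05
eef_pos: [424.6, -392.6, 387.2]
eef_rot: [3.115, 0.051, -0.183]
wrist_force: [-0.2, -0.1, -1.6]
finger_gap: 23.5
finger_force: 40.0
clock: 17.18
eef_pos: [424.4, -392.5, 386.1]
eef_rot: [3.116, 0.052, -0.183]
wrist_force: [-0.2, 0.3, -1.9]
finger_gap: 23.6
finger_force: 40.0
grasp [ 414.4 -395.3  206.4] dir [-0.056 -0.016 -0.998] rot [ 3.116  0.052 -0.183] need cm [ 0.76 -0.37 -2.64]
pin axis (est) [0.001 0.016 1.   ] tool d [-0.056 -0.016 -0.998] J [-0.8   0.38  1.46 -0.05  1.33  0.96]
side [251 317]
scene [129 214]
```

View pics/two2.png

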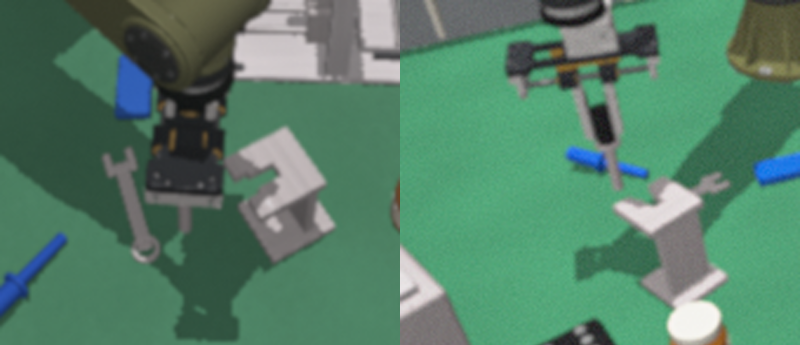

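The pin is held along the fingers and hangs near upright, with the shank at right-half (613,170), in front of the notch mouth at (650,205). I'll measure the shank's axis from depth.

Run:
```python
from h import *
V,U=np.mgrid[0:384,0:512]
for c in ['scene','side']:
    p,d=shot(c); P=unproj(c,d,U.ravel(),V.ravel()); P=P[d.ravel()>0]
    m=(abs(P[:,0]-414)<30)&(abs(P[:,1]+395)<35)&(P[:,2]>50)&(P[:,2]<240); Q=P[m]
    for z in range(85,215,10):
        S=Q[abs(Q[:,2]-z)<5]
        if len(S)>2: print(c,z,len(S),np.round(S.mean(0),1),np.round(np.ptp(S[:,:2],axis=0)))
    k=(abs(P[:,0]-512)<70)&(abs(P[:,1]+363)<70)&(abs(P[:,2]-130)<6); r=cv2.minAreaRect(P[k][:,:2].astype(np.float32)); print(r, np.median(P[k][:,2]))
    # notch: bracket-frame coverage along y for x in [-30,5]
    B=Ro.from_euler('z',-np.deg2rad(22.3)).apply(P[k]-[505.9,-365.1,0]); 
    for lo,hi in [(-33,-22),(-18,-8),(-8,2)]:
        y=np.sort(B[(B[:,0]>lo)&(B[:,0]<hi)][:,1]); g=np.diff(y); i=g.argmax(); print(lo,hi,'gap',y[i],y[i+1],'ends',y[0],y[-1])
    y=B[abs(B[:,1])<6]; print('blind end x',y[:,0].min())
```

```text
scene 105 13 [ 413.4 -397.7  104.8] [11. 13.]
scene 115 13 [ 413.  -399.3  115.3] [11. 11.]
scene 125 11 [ 413.  -397.6  125.2] [ 9. 13.]
scene 135 10 [ 413.2 -397.5  134.8] [ 7. 12.]
scene 145 13 [ 414.6 -396.8  144.7] [ 6. 13.]
scene 155 12 [ 414.3 -396.3  155.2] [11. 13.]
scene 165 8 [ 414.6 -397.5  162.8] [8. 9.]
scene 175 29 [ 418.1 -396.7  177.1] [30. 31.]
scene 185 25 [ 418.6 -396.8  184.4] [14. 23.]
scene 195 33 [ 419.9 -397.   195.5] [16. 44.]
scene 205 48 [ 420.1 -397.7  204.7] [24. 46.]
((509.7339172363281, -363.65301513671875), (88.71492004394531, 81.44489288330078), 22.891979217529297) 130.9128047295186
-33 -22 gap -15.871598159488842 12.982932764316931 ends -41.21913386597375 40.10552405456617
-18 -8 gap -10.348347744347697 9.276740614659394 ends -40.093492359864015 38.23637074778908
-8 2 gap -9.338957556242182 7.111076824615027 ends -40.11724698691764 39.17127141690577
blind end x 8.908927987193138
side 105 13 [ 409.  -402.1  104.2] [10.  6.]
side 115 10 [ 410.7 -402.6  115.5] [8. 3.]
side 125 11 [ 408.5 -400.6  124.3] [12. 11.]
side 135 11 [ 408.7 -400.7  134.6] [12.  9.]
side 145 12 [ 409.9 -401.1  144.3] [12.  5.]
side 155 5 [ 409.4 -401.7  151.5] [7. 3.]
((512.2283935546875, -362.54681396484375), (83.06578063964844, 83.43266296386719), 22.62483787536621) 128.9052494906192
-33 -22 gap -13.04967197665697 12.162242472516393 ends -41.77235462660067 40.19543286507642
-18 -8 gap -9.99887517429038 7.837658747256309 ends -40.668903105705276 41.0254880451821
-8 2 gap -9.390269855294376 8.610012786217807 ends -40.32528335947261 40.517925238490264
blind end x 10.311664258315677
```

```bash
python3 -m creep '{"slide":[[0.3,-0.8,-1.6],[0,0,-1.6],[1.5,0.6,0],[1.8,0.7,0],[0,0,0]],"turn":[0,0,0,0,0],"claw":[0.1,0.1,0.1,0.1,0.1]}';  cat > m.py <<'E'
from h import *
V,U=np.mgrid[0:384,0:512]; s,R,g,d0=st(); print(np.round(g,1)); BS=np.array([506.1,-365.6,0]); RB=Ro.from_euler('z',-np.deg2rad(22.3)); print('grasp in bracket',np.round(RB.apply(g-BS),1))
for c in ['scene','side']:
    p,d=shot(c); cp=np.array(manip.calibration(c)['pose'])[:3,3]; P=unproj(c,d,U.ravel(),V.ravel()); P=P[d.ravel()>0]
    m=(abs(P[:,0]-g[0])<20)&(abs(P[:,1]-g[1])<22)&(P[:,2]>50)&(P[:,2]<200); Q=P[m]
    h=(cp-g)[:2]; h/=np.linalg.norm(h); off=np.append(h*4.7,0)
    for z in range(65,175,10):
        S=Q[abs(Q[:,2]-z)<5]
        if len(S)>2: print(c,z,len(S),np.round(RB.apply(S.mean(0)-off-BS),1),np.round(np.ptp(S[:,:2],axis=0)))
E
python3 m.py
```

```text
clock: 18.0
eef_pos: [461.6, -383.8, 355.3]
eef_rot: [3.114, 0.051, -0.181]
wrist_force: [0.1, 0.5, -2.0]
finger_gap: 23.2
finger_force: 40.0
[ 451.7 -387.   175.6]
grasp in bracket [-58.4   0.9 175.6]
scene 115 9 [-63.6  -1.3 115.9] [ 9. 11.]
scene 125 14 [-61.3   1.2 125.6] [23. 30.]
scene 135 5 [-57.7   2.6 132.3] [20. 29.]
scene 145 32 [-58.4  -1.4 145.7] [21. 32.]
scene 155 26 [-59.   -1.9 154.6] [23. 26.]
scene 165 35 [-56.7  -1.2 165.2] [14. 40.]
side 65 4 [-63.6  -1.4  66.7] [11.  4.]
side 75 10 [-62.5  -2.4  75.4] [10.  3.]
side 85 11 [-63.4  -1.4  84.8] [11.  5.]
side 95 9 [-62.9  -1.   94.7] [10.  4.]
side 105 8 [-63.1  -1.9 104.9] [10.  3.]
side 115 10 [-62.   -1.5 113.5] [10.  4.]
side 125 4 [-65.1  -1.6 122.5] [8. 2.]
```

```bash
python3 -m creep '{"slide":[[0.9,0.5,0],[0.93,0.38,0],[0.93,0.38,0],[0.46,0.19,0],[0.46,0.19,0]],"turn":[0,0,0,0,0],"claw":[0.1,0.1,0.1,0.1,0.1]}';python3 -m creep '{"slide":[[0.46,0.19,0],[0.46,0.19,0]],"turn":[0,0],"claw":[0.1,0.1]}'; python3 m.py
```

```text
clock: 18.73
eef_pos: [497.0, -368.3, 354.9]
eef_rot: [3.115, 0.052, -0.183]
wrist_force: [-0.5, 0.0, -2.6]
finger_gap: 23.6
finger_force: 40.0
clock: 18.98
eef_pos: [506.1, -364.5, 355.0]
eef_rot: [3.115, 0.052, -0.183]
wrist_force: [0.1, -0.9, -3.1]
finger_gap: 23.6
finger_force: 40.0
[ 496.1 -367.6  175.3]
grasp in bracket [-10.    1.9 175.3]
scene 115 4 [-13.1   7.9 118.4] [5. 9.]
scene 125 26 [-11.2   5.6 127.3] [37. 35.]
scene 135 46 [ -9.4   2.3 131.5] [38. 43.]
scene 145 40 [-10.3  -2.2 146.1] [21. 32.]
scene 155 25 [-10.5  -0.5 155.3] [13. 26.]
scene 165 40 [ -9.8   0.2 165.2] [18. 41.]
side 105 4 [-16.8   5.2 107.7] [3. 4.]
side 115 6 [-17.    4.8 115.7] [13. 17.]
side 125 31 [ -7.9 -11.7 127.5] [29. 13.]
side 135 12 [ -6.9 -11.9 132.3] [33.  9.]
side 145 9 [-19.   -7.5 143.5] [12.  4.]
```

```bash
python3 -m creep '{"slide":[[0.55,0.23,0],[0.55,0.23,0],[0,0,-0.3],[0,0,-0.2],[0,0,-0.2]],"turn":[0,0,0,0,0],"claw":[0.1,0.1,0.1,0.1,0.1]}';python3 -m creep '{"slide":[[0,0,-0.15]],"turn":[0],"claw":[0.1]}'
```

```text
clock: 19.7
eef_pos: [516.8, -360.0, 347.8]
eef_rot: [3.115, 0.052, -0.183]
wrist_force: [0.6, 1.0, -1.8]
finger_gap: 23.8
finger_force: 40.0
clock: 19.82
eef_pos: [516.8, -360.1, 346.4]
eef_rot: [3.115, 0.052, -0.183]
wrist_force: [0.4, 0.6, -1.9]
finger_gap: 23.4
finger_force: 40.0
```

```bash
python3 -m creep '{"slide":[[0,0,-0.15]],"turn":[0],"claw":[0.1]}';python3 -m creep '{"slide":[[0,0,-0.15]],"turn":[0],"claw":[0.1]}';python3 - <<'E'
from h import *
for c in ['side','scene']:
    p,d=shot(c); im=p[:,:,::-1]
    q=proj(c,[506,-365,140])[0].astype(int)
    cr=im[q[1]-40:q[1]+40,q[0]-45:q[0]+45]
    cv2.imwrite(f'pics/{c}3.png',cv2.resize(cr,None,fx=4.4,fy=4.4,interpolation=cv2.INTER_CUBIC))
cv2.imwrite('pics/two3.png',np.hstack([cv2.imread('pics/side3.png'),cv2.imread('pics/scene3.png')]))
E
```

```text
clock: 19.95
eef_pos: [516.9, -360.0, 345.1]
eef_rot: [3.114, 0.051, -0.183]
wrist_force: [-1.3, 1.3, 8.2]
finger_gap: 23.4
finger_force: 40.0
clock: 20.08
eef_pos: [516.8, -360.0, 345.1]
eef_rot: [3.114, 0.05, -0.183]
wrist_force: [-5.9, 3.5, 18.1]
finger_gap: 23.6
finger_force: 40.0
```

View pics/two3.png

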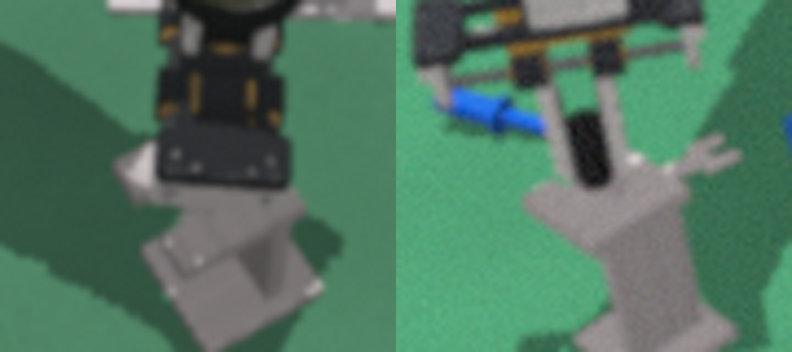

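The flange is seated: contact came at the expected height, and the pin stands in the slot in both views. I'll ease off, release and rise.

```bash
python3 -m creep '{"slide":[[0,0,0.15],[0,0,0],[0,0,0],[0,0,0],[0,0,0],[0,0,0]],"turn":[0,0,0,0,0,0],"claw":[0.1,0.3,0.4,0.6,0.6,0.6]}' 5; python3 -m creep '{"slide":[[0,0,1],[0,0,2],[0,0,4],[0,0,4],[0,0,4],[0,0,4]],"turn":[0,0,0,0,0,0],"claw":[0.6,0.6,0.6,0.6,0.6,0.6]}'
python3 - <<'E'
from h import *
pinaxis()
V,U=np.mgrid[0:384,0:512]
for c in ['scene','side','wrist']:
    p,d=shot(c,'r_'+c); P=unproj(c,d,U.ravel(),V.ravel()); P=P[d.ravel()>0]
    m=np.linalg.norm(P[:,:2]-[506,-365.5],axis=1)<22
    for lo,hi in [(132,138),(138,150),(150,170),(170,188),(188,198)]:
        S=P[m&(P[:,2]>lo)&(P[:,2]<hi)]
        if len(S): print(c,lo,hi,len(S),np.round(S.mean(0),1),'max',round(S[:,2].max(),1))
q=proj('side',[506,-365,150])[0].astype(int)
im=cv2.imread('pics/r_side.png'); cr=cv2.resize(im[q[1]-40:q[1]+40,q[0]-45:q[0]+45],None,fx=4.4,fy=4.4,interpolation=cv2.INTER_CUBIC)
q=proj('scene',[506,-365,150])[0].astype(int)
im=cv2.imread('pics/r_scene.png'); c2=cv2.resize(im[q[1]-40:q[1]+40,q[0]-45:q[0]+45],None,fx=4.4,fy=4.4,interpolation=cv2.INTER_CUBIC)
cv2.imwrite('pics/two4.png',np.hstack([cr,c2]))
E
```

```text
clock: 20.92
eef_pos: [516.9, -360.0, 345.0]
eef_rot: [3.115, 0.052, -0.183]
wrist_force: [0.5, -0.3, 0.3]
finger_gap: 56.3
finger_force: 0.0
clock: 21.68
eef_pos: [516.6, -359.7, 537.3]
eef_rot: [3.114, 0.051, -0.183]
wrist_force: [0.2, -0.4, -0.7]
finger_gap: 56.5
finger_force: 0.0
pin axis (est) [-0.     0.019  1.   ] tool d [-0.055 -0.018 -0.998] J [-0.66  0.44  1.03 -0.05  1.7   1.09]
scene 132 138 49 [ 512.  -366.4  134.8] max 138.0
scene 138 150 30 [ 511.3 -367.3  144.2] max 149.8
scene 150 170 40 [ 511.1 -365.9  160.3] max 169.4
scene 170 188 40 [ 511.9 -366.4  179.4] max 187.1
scene 188 198 35 [ 504.6 -366.2  191.1] max 194.2
side 132 138 47 [ 502.7 -371.7  134.7] max 137.9
side 138 150 23 [ 501.5 -373.5  144.4] max 148.8
side 150 170 38 [ 503.  -374.2  160.2] max 169.6
side 170 188 55 [ 502.8 -369.7  182. ] max 188.0
side 188 198 43 [ 504.8 -366.6  189.7] max 192.8
wrist 132 138 141 [ 510.7 -363.2  133.2] max 137.8
wrist 138 150 31 [ 512.9 -362.2  144.4] max 149.5
wrist 150 170 62 [ 512.8 -363.2  159.5] max 169.4
wrist 170 188 264 [ 506.3 -362.6  185. ] max 188.0
wrist 188 198 93 [ 503.5 -362.3  188.5] max 189.5
```

View pics/two4.png

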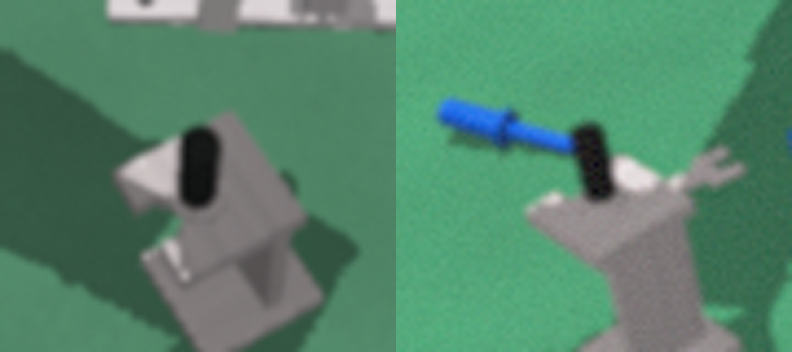

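The pin stands upright in the notch with its grip top at z≈190 mm, matching 130+60, and the flange on the plate. For the tab I want the tool tilted slightly outward for bar clearance, so I'll overreach a little again.

```bash
python3 -m creep '{"slide":[[3.5,4.9,1],[4,4.9,1],[4,4.9,1],[4,4.9,1],[3,4,1],[2,1,0]],"turn":[0.02,0,0,0,0,0],"claw":[0.6,0.6,0.6,0.6,0.6,0.6]}'; python3 -m creep '{"slide":[[2,-0.2,0],[2,-0.2,0],[2,-0.2,0],[3,-0.5,0],[4,-0.6,0],[6,-0.8,0]],"turn":[0,0,0,0,0,0],"claw":[0.64,0.64,0.64,0.64,0.64,0.64]}'; python3 -c "
from h import *
pinaxis()"
```

```text
clock: 22.58
eef_pos: [720.1, -114.5, 584.1]
eef_rot: [3.115, 0.052, -0.16]
wrist_force: [-0.7, -0.8, -0.0]
finger_gap: 56.5
finger_force: 0.0
clock: 23.32
eef_pos: [771.7, -121.2, 522.0]
eef_rot: [3.114, -0.04, -0.161]
wrist_force: [0.2, -0.2, -0.2]
finger_gap: 60.0
finger_force: 0.0
pin axis (est) [-0.089  0.033  0.996] tool d [ 0.035 -0.034 -0.999] J [-0.2   0.96  0.23 -0.03  1.91  1.52]
```

```bash
python3 -m creep '{"slide":[[6,-0.8,2],[6,-0.8,2],[6,-0.8,2],[6,-0.8,2]],"turn":[0,0,0,0],"claw":[0.64,0.64,0.64,0.64]}'
python3 - <<'E'
from h import *
pinaxis(); go(fx(-75,65,220))
V,U=np.mgrid[0:384,0:512]; d=np.load('pics/side0.npy')
for c in ['scene','side']:
    d=np.load(f'pics/{c}0.npy'); P=unproj(c,d,U.ravel(),V.ravel()); P=P[d.ravel()>0]; Q=Ro.from_euler('z',-FY).apply(P-F0)
    for n,y0 in (('L',65),('R',-65)):
        S=Q[(Q[:,0]>-125)&(Q[:,0]<-30)&(abs(Q[:,1]-y0)<40)&(Q[:,2]>45)&(Q[:,2]<75)]
        if len(S): print(c,n,len(S),np.round(np.median(S,0),1),np.round(np.percentile(S,[3,97],axis=0),1).tolist())
    S=Q[(Q[:,0]>-125)&(Q[:,0]<-30)&(abs(Q[:,1])<25)&(Q[:,2]>35)&(Q[:,2]<70)]
    print(c,'cup',np.round(np.percentile(S,[3,97],axis=0),1).tolist())
E
```

```text
clock: 23.82
eef_pos: [789.4, -119.6, 507.6]
eef_rot: [3.113, -0.181, -0.157]
wrist_force: [0.6, -0.2, -1.0]
finger_gap: 60.2
finger_force: 0.0
pin axis (est) [-0.228  0.055  0.972] tool d [ 0.174 -0.056 -0.983] J [-0.19  0.98  0.24 -0.02  1.75  1.53]
grasp [ 820.7 -129.6  330.6] dir [ 0.174 -0.056 -0.983] rot [ 3.113 -0.181 -0.157] need cm [-25.54  18.62 -11.06]
scene L 82 [-96.5  60.9  58.4] [[-105.9, 41.6, 45.2], [-92.4, 80.2, 69.9]]
scene R 60 [-97.4 -75.5  59.1] [[-106.0, -88.7, 46.0], [-93.8, -59.6, 68.6]]
scene cup [[-70.5, -7.2, 36.4], [-51.3, 15.7, 62.5]]
side L 56 [-100.    58.8   63.3] [[-104.1, 41.6, 47.7], [-93.7, 89.1, 68.6]]
side R 62 [-99.9 -70.9  64. ] [[-105.0, -88.8, 47.5], [-95.0, -42.3, 68.4]]
side cup [[-73.5, -7.7, 39.0], [-50.7, 13.1, 61.4]]
```

```bash
python3 -m creep '{"slide":[[-4.7,3.2,0],[-4.7,3.2,0],[-4.7,3.2,0],[-4.7,3.2,0],[-4.7,3.2,0],[-4.8,3.1,0]],"turn":[0,0,0,0,0,0],"claw":[0.64,0.64,0.64,0.64,0.64,0.64]}'; python3 -m creep '{"slide":[[0,0,-5],[0,0,-5],[0,0,-5],[0,0,-3],[0,0,0]],"turn":[0,0,0,0,0],"claw":[0.64,0.64,0.64,0.64,0.64]}'
python3 - <<'E'
from h import *
go(fx(-100,65,52))
p,d=shot('wrist','w2'); c=manip.calibration('wrist')
V,U=np.mgrid[0:384,0:512]; P=unproj('wrist',d,U.ravel(),V.ravel(),c); P=P[d.ravel()>0]; Q=Ro.from_euler('z',-FY).apply(P-F0)
S=Q[(Q[:,0]>-125)&(Q[:,0]<-75)&(abs(Q[:,1]-65)<40)&(Q[:,2]>58)&(Q[:,2]<74)]
print(len(S),np.round(np.percentile(S,[3,50,97],axis=0),1).tolist())
E
```

```text
clock: 24.58
eef_pos: [544.8, 48.6, 511.1]
eef_rot: [3.114, -0.181, -0.157]
wrist_force: [0.6, 1.3, -0.1]
finger_gap: 60.2
finger_force: 0.0
clock: 25.2
eef_pos: [546.7, 47.8, 329.2]
eef_rot: [3.113, -0.176, -0.157]
wrist_force: [0.3, 0.1, 0.5]
finger_gap: 60.2
finger_force: 0.0
grasp [577.   37.8 152.1] dir [ 0.168 -0.055 -0.984] rot [ 3.113 -0.176 -0.157] need cm [ -3.64   2.28 -10.01]
763 [[-104.3, 46.4, 59.9], [-97.5, 68.5, 67.9], [-93.3, 90.6, 69.5]]
```

View pics/w2.png

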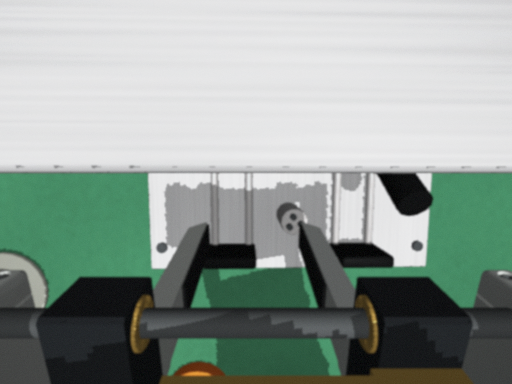

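The wrist view shows the left tab at (228,255), the cup at (290,218), and the right tab at (362,255). The fingers need to shift left (+y) and back, then go down over the left tab.

```bash
python3 -m creep '{"slide":[[-1.75,1.25,0],[-1.75,1.25,0],[0,0,0]],"turn":[0,0,0],"claw":[0.68,0.68,0.68]}'; python3 -m creep '{"slide":[[0,0,-3],[0,0,-3],[0,0,-2],[0,0,-1],[0,0,-1],[0,0,0]],"turn":[0,0,0,0,0,0],"claw":[0.68,0.68,0.68,0.68,0.68,0.68]}'; python3 -c "
from h import *
go(fx(-99,67,52))"
```

```text
clock: 25.62
eef_pos: [511.6, 73.4, 332.4]
eef_rot: [3.114, -0.181, -0.156]
wrist_force: [1.0, -0.1, 0.2]
finger_gap: 63.7
finger_force: 0.0
clock: 26.38
eef_pos: [512.0, 72.8, 230.2]
eef_rot: [3.113, -0.177, -0.157]
wrist_force: [0.2, -1.5, -0.1]
finger_gap: 63.7
finger_force: 0.0
grasp [542.5  62.8  53. ] dir [ 0.17  -0.055 -0.984] rot [ 3.113 -0.177 -0.157] need cm [-0.06 -0.04 -0.1 ]
```

Close gently on the tab's sides, then pull.

```bash
python3 -m creep '{"slide":[[0,0,0],[0,0,0],[0,0,0],[0,0,0],[0,0,0]],"turn":[0,0,0,0,0],"claw":[0.6,0.5,0.4,0.4,0.4]}' 15; python3 -m creep '{"slide":[[-0.5,0.08,0],[-0.5,0.08,0]],"turn":[0,0],"claw":[0.4,0.4]}'
```

```text
clock: 27.0
eef_pos: [512.0, 73.6, 230.7]
eef_rot: [3.115, -0.179, -0.157]
wrist_force: [1.7, 8.8, -1.8]
finger_gap: 50.4
finger_force: 15.0
clock: 27.25
eef_pos: [502.0, 75.3, 230.7]
eef_rot: [3.115, -0.179, -0.157]
wrist_force: [4.0, 8.8, -2.6]
finger_gap: 50.1
finger_force: 14.9
```

```bash
python3 -m creep '{"slide":[[-0.6,0.15,0],[-0.6,0.1,0],[-0.6,0.1,0],[-0.6,0.1,0],[-0.6,0.1,0],[-0.6,0.1,0],[-0.6,0.1,0]],"turn":[0,0,0,0,0,0,0],"claw":[0.4,0.4,0.4,0.4,0.4,0.4,0.4]}'; python3 -m creep '{"slide":[[-0.4,0.06,0],[-0.3,0.05,0]],"turn":[0,0],"claw":[0.4,0.4]}';python3 -m creep '{"slide":[[-0.2,0.03,0],[-0.2,0.03,0]],"turn":[0,0],"claw":[0.4,0.4]}'
```

```text
clock: 28.12
eef_pos: [459.8, 82.4, 230.7]
eef_rot: [3.115, -0.179, -0.157]
wrist_force: [3.8, 5.7, -1.9]
finger_gap: 50.6
finger_force: 15.0
clock: 28.38
eef_pos: [452.9, 83.5, 230.7]
eef_rot: [3.115, -0.179, -0.157]
wrist_force: [2.9, 6.7, -1.8]
finger_gap: 50.5
finger_force: 15.0
clock: 28.62
eef_pos: [449.8, 83.9, 230.9]
eef_rot: [3.115, -0.183, -0.157]
wrist_force: [17.4, 2.1, -11.6]
finger_gap: 50.1
finger_force: 14.9
```

```bash
python3 -m creep '{"slide":[[-0.1,0.02,0],[0,0,0]],"turn":[0,0],"claw":[0.4,0.4]}'; python3 -m creep '{"slide":[[0,0,0],[0,0,0],[0,0,0],[0,0,0]],"turn":[0,0,0,0],"claw":[0.6,0.68,0.68,0.68]}'; python3 -m creep '{"slide":[[0,0,1],[0,0,3],[0,0,4],[0,0,4],[-3,0,4],[-4,0,4],[-4,0,2],[0,0,0]],"turn":[0,0,0,0,0,0,0,0],"claw":[0.68,0.68,0.68,0.68,0.68,0.68,0.68,0.68]}'
python3 - <<'E'
from h import *
V,U=np.mgrid[0:384,0:512]
for c in ['scene','side']:
    p,d=shot(c,'e_'+c); P=unproj(c,d,U.ravel(),V.ravel()); P=P[d.ravel()>0]; Q=Ro.from_euler('z',-FY).apply(P-F0)
    for n,y0 in (('L',65),('R',-65)):
        S=Q[(Q[:,0]>-185)&(Q[:,0]<-80)&(abs(Q[:,1]-y0)<40)&(Q[:,2]>45)&(Q[:,2]<75)]
        if len(S): print(c,n,len(S),np.round(np.median(S,0),1),np.round(np.percentile(S,[3,97],axis=0),1).tolist())
    for q in ['module','cassette']:
        for o in manip.cut_out(q,c)[:1]:
            v,u=np.nonzero(o['mask']&(d>0)); T=Ro.from_euler('z',-FY).apply(unproj(c,d,u,v)-F0); print(c,q,round(o['score'],2),np.round(np.median(T,0)))
a=cv2.imread('pics/e_side.png')[130:370,190:400];b=cv2.imread('pics/e_scene.png')[150:310,110:370]
a=cv2.resize(a,(350,400),interpolation=cv2.INTER_CUBIC);b=cv2.resize(b,(450,400*1),interpolation=cv2.INTER_CUBIC)
cv2.imwrite('pics/end.png',np.hstack([a,b]))
E
```

```text
clock: 28.88
eef_pos: [448.8, 84.1, 231.0]
eef_rot: [3.115, -0.183, -0.157]
wrist_force: [14.0, 2.8, -8.2]
finger_gap: 50.6
finger_force: 14.9
clock: 29.38
eef_pos: [447.7, 83.9, 230.1]
eef_rot: [3.113, -0.177, -0.157]
wrist_force: [0.7, -1.2, -0.6]
finger_gap: 63.8
finger_force: 0.0
clock: 30.38
eef_pos: [335.9, 83.9, 452.4]
eef_rot: [3.115, -0.182, -0.156]
wrist_force: [1.1, -0.6, -0.6]
finger_gap: 64.0
finger_force: 0.0
scene R 64 [-97.1 -74.   60. ] [[-105.3, -88.4, 46.1], [-93.3, -59.5, 69.6]]
scene module 0.88 [114.  62.  63.]
scene cassette 0.77 [165. -68.  37.]
side L 52 [-159.1   59.4   63.3] [[-164.0, 40.3, 47.9], [-153.3, 86.0, 68.1]]
side R 64 [-99.9 -71.4  64. ] [[-105.0, -89.3, 46.6], [-94.9, -42.4, 67.9]]
side module 0.64 [113.  48.  64.]
side cassette 0.77 [160. -71.  34.]
```

View pics/end.png

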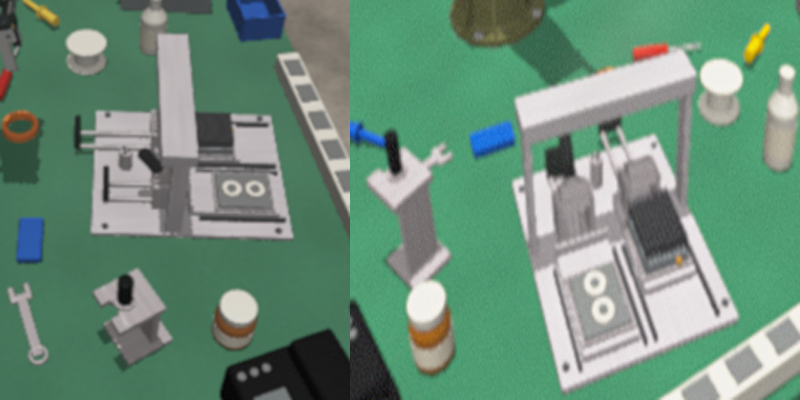

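The left tab moved from x = -100 to about -160 mm and the stop was felt. The module is still on that carriage. The right pin and the bystanders are unchanged, and the parked pin stands upright in the notch.

```bash
python3 -c "
from cell import manip
print(manip.sign_off())"
```

```text
the job is handed in; nothing more can be done
None
```

I parked the left pin upright in the bracket notch with its flange on the plate, pulled the module's carriage to its front stop with the module still on it, left the other carriage locked, and handed the job in at about 30 s.

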